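Clamp a rough olive-wood figure in a quick-release carving vise

TASK

Clamp the rough figure in the vise for carving: squeeze the red release lever to its fixed lug and keep it squeezed while you slide the front jaw gently up to the figure until the figure sits square between both cork-faced jaws, let the lever go, then wind the crank clockwise until the figure is held firmly hand-tight, without crushing it. Leave the other things on the bench where they are, and take your hands off at the end.

Things in the scene. Friction and masses are not known exactly. Their poses are not given: they have to be found in the camera images.
- vise: Green quick-release carving vise on a wooden riser, fixed. Origin: bench level, mid-width, in the plane of the rear (fixed) jaw's cork face. x: level along the screw, from crank (front) to fixed jaw; y: level, across; z up. Riser and casting span x -60 to +92 mm, y +-78 mm, up to the flat bed at z = 130 mm, where the figure stands. Jaws 110 mm wide, up to z = 191 mm. Screw axis: y = 0, z = 103 mm.
- jaw (a joint): Vise opening, m: clear distance between the cork faces, 0 to 0.12; falls as the front jaw slides to vise +x. Lever fully squeezed: slides with 4 to 5 N, 1 to 4 N more when pushing the figure along the bed, then stops dead when the figure meets the fixed jaw. Lever free: a half-nut rides in the screw thread (saw-tooth, 5 mm apart) and holds the jaw; it must not be forced over the teeth.
- lever (a joint): Red release lever, rad: 0 free, 0.165 squeezed to its stop. Half-nut clear of the thread above 0.145. Spring: about 5 N at the pad at first, 10 N squeezed. Let go, it springs back to 0 and the half-nut rises into the thread, or onto the slope of a tooth: then the crank turns without effect, for up to half a turn, until the nut is fully home and the jaw is driven.
- screw (a joint): Screw and crank, rad: 0 = grip straight up. Grows clockwise seen from the front (about vise +x; grip at the top moves to vise -y): this closes the jaw 10 mm per turn once the half-nut is home. Stays where left; turns any number of times. Turning it takes about 7 N at the grip, run free; as the figure is gripped this rises by 2.6 N per 100 N of clamping, from slack to firm in 0.5 to 0.9 rad.
- crank_hub (a point): Point on the screw axis level with the middle of the crank's grip along the screw: 103 mm above the bench, 205 mm in front of the moving cork face; moves with the jaw. Nothing is there: the screw head (34 mm round) and the crank arm end 42 mm behind this point; the grip circles it at 60 mm.
- crank_grip (a point): Grasp point on the crank's black grip, 60 mm from crank_hub: a cylinder along the screw, 24 mm diameter, 76 mm long, revolving freely on its pin; the point is 9 mm in front of its middle. Firm hand-tight: 10 to 13 N along the circle here (150 to 300 N on the wood), some 2 N less is felt when the hand stops; over 16 N crushes the wood.
- lug (a point): Middle of the fixed lug's upper part: green upright plate on the front jaw, rigid with it; 18 mm along the screw, 10 mm across (its outer, vise -y, face is 5 mm from the point); top 228 mm above the bench, 20 mm above the point; 72 mm in front of the cork face.
- lever_pad (a point): Middle of the lever's red pad, 18 mm along the screw, 12 mm across, 45 mm high; 42 mm to the vise +y side of the lug when free, same height. Swings about a pivot 85 mm below it, parallel to the screw, towards the lug (vise -y). Lug and pad measure 53 mm over their outer faces when free, 40 mm squeezed; the lug does not give.
- jaw_face (a point): Centre of the front (moving) jaw's cork face, 106 x 58 mm, 162 mm above the bench.
- fixed_face (a point): Centre of the rear (fixed) jaw's cork face, 106 x 58 mm, 161 mm above the bench.
- figure: The work: rough olive-wood figure, loose, standing on the bed between the open jaws, 4 to 14 mm off the fixed jaw, a little askew. Square foot 48 mm (its x, nearly along the screw) x 66 mm (y) x 64 mm high, with shoulders and head, 112 mm tall in all; 0.19 to 0.35 kg. Origin: centre of its underside.
- finished: Bystander: finished dark olive figure, 52 mm across, 106 mm tall, standing. Origin: centre of its underside.
- tin: Bystander: round wax tin, 68 mm across, 50 mm tall. Origin: centre of its underside.
- block: Bystander: cork sanding block, 50 x 90 x 30 mm. Origin: centre of its underside.
- gouge: Bystander: carving gouge lying on the bench, 220 mm long, dark wooden handle. Origin: at its underside near the ferrule.

How it is judged:
By the outcome, as a careful person would: the job done as asked, in the order asked, and still so for the second after the job is handed in, with the robot touching nothing.
It also fails if it takes over 61 s, if anything falls off the work surface, if the arm or the gripper's body presses on something with over 40 N, if the wrist force passes 120 N, or if a joint passes its speed limit or range.

ROBOT

A 6-joint arm with a two-finger parallel gripper is mounted at the origin on the work surface. World frame = base frame: x ahead of the robot, y to its left, z up, the work surface at z = 0. Lengths are in m, angles in rad, forces in N, time in s.
With the tool pointing down it reaches from about 0.35 to 0.775 m from the base axis. Payload 7.3 kg.
Tool frame: the origin (TCP) lies at the centre of the arm's flange, where the gripper is bolted on; the fingertips stand 178 mm ahead of it and the grasp point (between the pads) lies 159 mm ahead of it (tip_extent is the distance from the TCP to the fingertips, in m); z points along the fingers, y is the line along which they close (so a half turn about z gives the same grasp; the last joint's range is limited). The gripper opens to 92 mm and grips with 3 to 60 N. Pads are 19 mm wide; open, the fingers measure 130 mm over their backs; the gripper's body (75 mm by 190 mm) begins 47 mm behind the grasp point.
Start: joints at [1.192, 0.342, 1.524, -0, 1.275, -0.146], TCP at [0.121, 0.511, 0.405] pointing down, gripper open.
Joint ranges: [-2.53, 2.53], [-0.77, 2.02], [0.04, 2.7], [-1, 4.14], [0.28, 2.66], [-3.11, 3.11]. Speed limits (rad/s): [2.57, 2.57, 3.14, 3.14, 3.14, 3.14].

INTERFACE

Orientations are given as [roll, pitch, yaw] about the fixed x, y, z axes, in that order (R = Rz(yaw) Ry(pitch) Rx(roll)).
In Python, from cell import * gives the robot as it stands.
- The arm moves only by the tool arm_command, never from a script. Its arguments are lists of equal length, an entry for each row: "xyz": the shift along the world's x, y, z in mm, a list of three; "spin": the turn about the world's z in degrees. In form: {"xyz": [[tx, ty, tz], ...], "spin": [spin, ...]}. A call has 1 to 20 rows; each row shifts and turns the commanded pose from where the row before left it; what a row does not reach is not made up. A row lasts 1/10 s, in which the tool goes at most 50 mm and 8.59 degrees, less where a joint would pass 70% of its speed; a pose out of reach is approached as far as the arm can. A call with a gripper value outside its range is refused whole. "jaw" is the opening, from -1 (shut) to 1 (fully open), set as the call begins (left out, the last holds). The fingers move at their own pace and stop on an object; "squeeze" is the grip in N (left out, the last holds). Time passes only in rows, so rows that do not move let the fingers close. It gives the time, the measured TCP pose, the force, the opening and the grip force at its end, in the units of the state.
- observe(): the state, without advancing time (a new reading comes with each control period).
- read_camera(name): name is "scene" or "top" or "wrist"; returns a dict with "img" (480x640x3 uint8, red, green, blue), "depth" (480x640 float32, m along the optical axis (not along the pixel's ray), 0 where there is no reading), "fx", "fy", "cx", "cy" (pixels), "dist_coeffs" ([k1, k2, p1, p2, k3] as OpenCV has them; the pictures are not rectified), "world_from_camera" (4x4, takes a point from camera to world coordinates). Camera axes: x right, y up, looking along -z (the intrinsics and any distortion apply to the point x, -y, -z); pixel columns grow to the right and rows downward; lengths in m; the calibration is good to about 2 mm. A picture is of the moment at which its call begins.
- hand_in(): hands the job in; it is judged then, once.
The state is a dict: "time": time; "qpos": joint angles; "qvel": joint speeds; "joint_efforts": joint torques, N m; "tool_pos": TCP position; "tool_rot": TCP orientation; "contact_force": force on the tool from outside, world axes, zero at the start; "torque": the same for the moment, N m; "opening": finger opening in m; "grip_force": force on a finger pad.
Only numpy, scipy, OpenCV 4.12 (cv2) and the standard library are available. Lean on these libraries where they do the work, as an engineer would, in place of code of your own. Each camera call takes 0.05 s, during which the arm holds its last target. There are 200 camera calls.

## Working session

There is one attempt and no reset: what is moved stays moved. The work goes in short steps, Python scripts to look and compute and a tool call to move; the robot and the scene stay as the last step left them, time stands still between calls to the robot, and variables do not carry over. Pictures are saved under pics/ and viewed, at most 10 in all, crops included, and the job is handed in when it is done.

Besides the shell and the picture viewer there is one more tool, called in YAML: its name, and indented under it one key for each argument. arm_command: Moves the arm, as the interface text tells. Its arguments: {"type":"object","properties":{"xyz":{"type":"array","items":{"type":"array","items":{"type":"number"}}},"spin":{"type":"array","items":{"type":"number"}},"jaw":{"type":"number"},"squeeze":{"type":"number"}},"required":["xyz","spin"]}

```bash
ls; mkdir -p pics
python3 - <<'E'
from cell import *
import cv2,numpy as np,pickle
s=observe();print({k:np.round(v,3) for k,v in s.items()})
D={}
for n in("scene","top","wrist"):
    d=read_camera(n);D[n]=d
    cv2.imwrite(f"pics/{n}0.png",d["img"][:,:,::-1]);print(n,d["fx"],d["cx"],d["cy"],d["dist_coeffs"],np.round(d["world_from_camera"],3).tolist(),(d["depth"]>0).mean())
pickle.dump(D,open("d0.pkl","wb"))
E
```

```text
pics
{'time': np.float64(0.0), 'qpos': array([ 1.192,  0.343,  1.525,  0.   ,  1.275, -0.146]), 'qvel': array([ 0.002, -0.001,  0.001, -0.001,  0.001, -0.   ]), 'joint_efforts': array([ 2.0000e-03, -4.3124e+01, -2.4422e+01,  7.2000e-02,  5.6000e-02,
       -0.0000e+00]), 'tool_pos': array([0.121, 0.511, 0.404]), 'tool_rot': array([-3.14 , -0.   ,  2.909]), 'contact_force': array([ 0.513, -0.045,  0.224]), 'torque': array([ 0.004,  0.005, -0.038]), 'grip_force': np.float64(0.0), 'opening': np.float64(0.092)}
scene 449.36694653133975 314.7634594902763 238.5464355655572 [-0.01956737  0.          0.          0.          0.        ] [[-0.817, -0.406, 0.411, 1.053], [0.577, -0.593, 0.562, 0.622], [0.015, 0.696, 0.718, 0.942], [0.0, 0.0, 0.0, 1.0]] 0.99615234375
top 614.9386213050911 322.1778712528854 251.71343682457515 [-0.10670935  0.          0.          0.          0.        ] [[-0.023, 0.988, -0.15, 0.335], [-1.0, -0.026, -0.016, -0.024], [-0.02, 0.149, 0.989, 1.811], [0.0, 0.0, 0.0, 1.0]] 0.9958626302083333
wrist 399.78858393888464 316.47366347417096 234.9787584575795 [-0.08839167  0.          0.          0.          0.        ] [[0.231, -0.927, -0.294, 0.041], [0.973, 0.22, 0.072, 0.53], [-0.002, -0.302, 0.953, 0.385], [0.0, 0.0, 0.0, 1.0]] 0.99583984375
```

View pics/scene0.png

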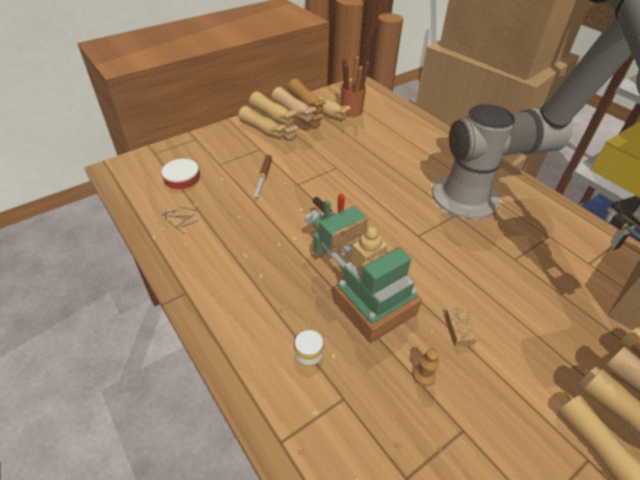

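View pics/top0.png

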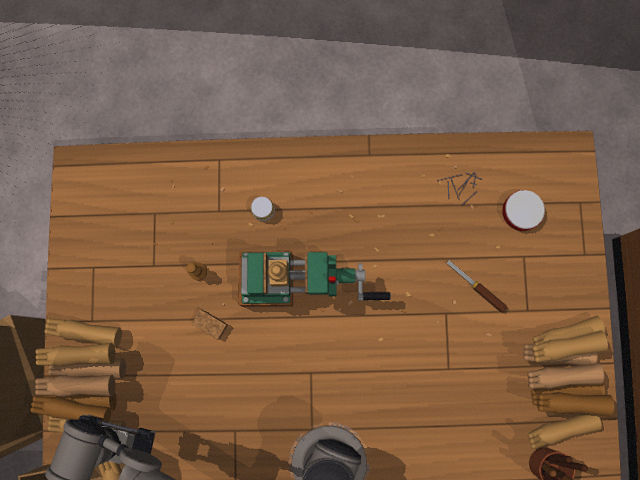

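The scene picture shows the vise near (365,270), with the red lever at (341,203) and the crank at (318,207). In the top picture the jaws are at (267,278) and (321,273), the red pad at (332,280) and the black grip at (377,296). Next I'll measure these using depth.

```bash
cat > h.py <<'E'
import numpy as np,cv2
def cloud(d):
    K=np.array([[d["fx"],0,d["cx"]],[0,d["fy"],d["cy"]],[0,0,1]]);v,u=np.mgrid[:480,:640]
    p=cv2.undistortPoints(np.stack([u,v],-1).reshape(-1,1,2).astype(float),K,np.array(d["dist_coeffs"])).reshape(480,640,2)
    z=d["depth"];c=np.stack([p[...,0]*z,-p[...,1]*z,-z],-1);T=np.array(d["world_from_camera"])
    return c@T[:3,:3].T+T[:3,3]
def masks(d):
    h=cv2.cvtColor(d["img"],cv2.COLOR_RGB2HSV).astype(int);H,S,V=h[...,0],h[...,1],h[...,2]
    return dict(green=(H>60)&(H<95)&(S>90)&(V>30),red=((H<5)|(H>174))&(S>170)&(V>80),black=(V<60)&(S<140))
def show(d,n,box,sc):
    a,b,c,e=box;cv2.imwrite(n,cv2.resize(d["img"][b:e,a:c,::-1],None,fx=sc,fy=sc,interpolation=cv2.INTER_CUBIC))
E
python3 - <<'E'
from h import *;import pickle
D=pickle.load(open("d0.pkl","rb"))
for n in("scene","top"):
    P=cloud(D[n])
    R=(P[...,0]>.35)&(P[...,0]<.75)&(P[...,1]>-.3)&(P[...,1]<.35)&(P[...,2]>.02)
    for k,m in masks(D[n]).items():
        q=P[m&R]
        if len(q)==0: print(n,k,0);continue
        print(n,k,len(q),np.round(np.percentile(q,[3,50,97],axis=0),3).tolist())
        if k=="green":
            t=(m&R&(P[...,2]>.18)&(P[...,2]<.2)).astype(np.uint8)
            N,L,st,c=cv2.connectedComponentsWithStats(t)
            for i in range(1,N):
                if st[i,4]>60:
                    w=P[L==i];r=cv2.minAreaRect((w[:,:2]*1000).astype(np.float32));print("  top",st[i,4],np.round(w.mean(0),3),np.round(r[0],1),np.round(r[1],1),round(r[2],1))
E
```

```text
scene green 2 [[0.585, 0.147, 0.078], [0.592, 0.168, 0.132], [0.6, 0.188, 0.186]]
scene red 34 [[0.505, -0.024, 0.19], [0.51, -0.015, 0.22], [0.514, -0.013, 0.229]]
scene black 0
top green 2365 [[0.461, -0.069, 0.075], [0.518, 0.035, 0.188], [0.581, 0.205, 0.199]]
  top 610 [0.527 0.183 0.191] [528.1 183.7] [ 42.1 109.2] 89.8
  top 785 [0.524 0.016 0.192] [525.4  16.3] [ 50.9 106.8] 88.6
top red 31 [[0.5, -0.03, 0.217], [0.504, -0.022, 0.228], [0.51, -0.014, 0.234]]
top black 618 [[0.457, -0.174, 0.066], [0.474, -0.01, 0.111], [0.573, 0.21, 0.19]]
```

arm_command:
  xyz:
    - [26, -34, 16]
    - [26, -34, 16]
    - [26, -34, 16]
    - [26, -34, 16]
    - [26, -34, 16]
    - [26, -34, 16]
    - [28, -40, 0]
    - [28, -40, 0]
    - [28, -40, 0]
    - [28, -40, 0]
    - [28, -40, 0]
    - [28, -40, 0]
    - [28, -40, 0]
    - [28, -40, 0]
    - [14, -8, 0]
    - [0, 0, 0]
  spin: [-7, -7, -7, -7, -7, -7, -7, -7, -7, -7, -7.6, 0, 0, 0, 0, 0]
  jaw: 1

```text
time: 1.75
tool_pos: [0.5164, -0.023, 0.4995]
tool_rot: [-3.14, -0.0, 1.551]
contact_force: [-0.5, 0.5, -0.4]
opening: 0.0916
grip_force: 0.0
```

Run:
```python
from cell import *;from h import *;import pickle
s=observe();print({k:np.round(s[k],3) for k in("time","qpos","tool_pos","tool_rot","contact_force")})
d=read_camera("wrist");pickle.dump(d,open("w1.pkl","wb"));cv2.imwrite("pics/w1.png",d["img"][:,:,::-1])
```

```text
{'time': np.float64(1.75), 'qpos': array([-0.193,  0.271,  1.364, -0.   ,  1.508, -0.173]), 'tool_pos': array([ 0.516, -0.023,  0.5  ]), 'tool_rot': array([-3.14 , -0.   ,  1.551]), 'contact_force': array([-0.458,  0.541, -0.354])}
```

View pics/w1.png

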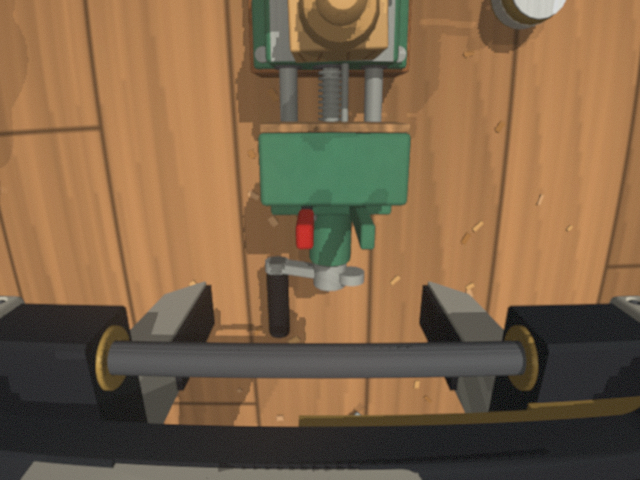

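The picture shows the red pad at (305,229), the lug at (366,228), the black grip at (278,302), the front jaw block at (335,168) and the figure at (338,20).

Run:
```python
from h import *;import pickle
d=pickle.load(open("w1.pkl","rb"));P=cloud(d);M=masks(d);Z=P[...,2]
def rep(n,m):
    q=P[m]*1000;r=cv2.minAreaRect(q[:,:2].astype(np.float32));print(n,len(q),np.round(np.percentile(q,[2,50,98],axis=0),1).tolist(),np.round(r[0],1),np.round(r[1],1),round(r[2],2))
B=np.zeros((480,640),bool);
def box(a,b,c,e):
    x=B.copy();x[b:e,a:c]=1;return x
rep("jawtop",M["green"]&box(250,125,415,215)&(Z>.186)&(Z<.196))
rep("lugtop",M["green"]&box(350,195,395,255)&(Z>.222))
rep("lugall",M["green"]&box(350,200,395,255)&(Z>.19))
rep("red",M["red"]&box(285,200,325,255)&(Z>.222))
rep("redall",M["red"]&box(285,200,325,255))
rep("grip",M["black"]&box(262,270,294,340)&(Z>.05))
print(np.round(P[275:335:8,278]*1000,1))
print("arm end",np.round(P[262:280:4,285]*1000,1).tolist())
rep("boss",box(316,262,342,290)&(Z>.08))
# jaw top edges line fit
m=(M["green"]&box(250,125,415,215)&(Z>.186)&(Z<.196))
for c in range(275,400,30):
    r=np.where(m[:,c])[0];print(c,np.round(P[r[1],c]*1000,1),np.round(P[r[-2],c]*1000,1))
k=box(270,120,400,128+8)&~M["green"]&(Z>.17);rep("cork",k)
```

```text
jawtop 9977 [[479.2, -7.1, 190.6], [529.5, 18.2, 192.2], [579.5, 41.6, 193.6]] [529.   14.7] [ 56.3 106.6] 88.47
lugtop 249 [[544.9, -29.2, 227.8], [548.9, -21.3, 229.1], [552.8, -13.9, 230.6]] [537.2  15.7] [11.3 95.5] 17.45
lugall 425 [[541.2, -29.1, 191.0], [549.6, -16.1, 228.5], [571.4, -5.7, 230.4]] [547.7  19.1] [33.4 95.5] 17.45
red 438 [[501.9, -29.1, 223.6], [507.3, -20.2, 228.7], [512.6, -12.7, 230.4]] [509.3  14.8] [90.3 11.1] 86.65
redall 590 [[502.0, -28.9, 194.5], [507.4, -17.0, 228.2], [512.5, -12.5, 230.3]] [509.3  14.8] [90.3 11.1] 86.65
grip 1189 [[460.6, -178.6, 87.3], [471.5, -141.9, 93.3], [481.1, -108.8, 95.8]] [483.7 -59.3] [245.2  29.9] 81.1
[[ 473.1 -107.    93.3]
 [ 472.8 -115.5   94.8]
 [ 472.3 -124.8   94.9]
 [ 471.8 -134.4   94.6]
 [ 471.3 -143.9   94.8]
 [ 470.8 -153.6   94.8]
 [ 470.2 -163.6   94.6]
 [ 469.9 -173.    95.8]]
arm end [[480.9, -93.1, 91.8], [481.4, -94.9, 98.4], [481.1, -99.5, 98.2], [480.0, -108.2, 88.2], [479.9, -112.2, 89.8]]
boss 716 [[513.3, -111.5, 113.8], [525.9, -97.1, 119.8], [537.8, -81.1, 125.0]] [525.5 -26.5] [ 25.  172.2] 0.05
275 [487.3  42.4 191.1] [485.1  -5.2 192.5]
305 [508.6  42.  192.4] [507.2  -7.4 191.5]
335 [529.8  41.4 190.5] [529.4  -7.6 192.4]
365 [551.   41.1 191.2] [551.6  -8.9 191.8]
395 [572.5  40.8 190.8] [573.8  -6.9 192.2]
cork 1457 [[485.4, 42.4, 172.8], [530.5, 46.5, 191.8], [573.7, 50.3, 193.5]] [530.9  51. ] [16.6 94.5] 88.8
```

arm_command:
  xyz:
    - [17.5, 1.7, 0]
    - [0, 0, -35]
    - [0, 0, -35]
    - [0, 0, -30]
    - [0, 0, -20]
    - [0, 0, -10]
    - [0, 0, 0]
  spin: [0, 0, 0, 0, 0, 0, 0]

```text
time: 2.5
tool_pos: [0.532, -0.0184, 0.3706]
tool_rot: [-3.14, -0.0, 1.556]
contact_force: [0.2, 0.5, 0.5]
opening: 0.0915
grip_force: 0.0
```

Run:
```python
from cell import *;from h import *;import pickle
d=pickle.load(open("w1.pkl","rb"));P=cloud(d)*1000
for c in(300,320,360,378): print(c,[tuple(np.round(P[r,c,1:]).astype(int)) for r in range(0,76,6)])
D=pickle.load(open("d0.pkl","rb"))["top"];Q=cloud(D)*1000
print([tuple(np.round(Q[262,c]).astype(int)) for c in range(240,340,3)])
d=read_camera("wrist");show(d,"pics/w2.png",(0,0,640,480),1);pickle.dump(d,open("w2.pkl","wb"))
```

```text
300 [(np.int64(126), np.int64(209)), (np.int64(122), np.int64(209)), (np.int64(118), np.int64(210)), (np.int64(116), np.int64(207)), (np.int64(114), np.int64(196)), (np.int64(110), np.int64(196)), (np.int64(107), np.int64(194)), (np.int64(103), np.int64(196)), (np.int64(99), np.int64(196)), (np.int64(97), np.int64(183)), (np.int64(97), np.int64(150)), (np.int64(96), np.int64(108)), (np.int64(95), np.int64(63))]
320 [(np.int64(118), np.int64(239)), (np.int64(116), np.int64(236)), (np.int64(113), np.int64(233)), (np.int64(113), np.int64(218)), (np.int64(110), np.int64(217)), (np.int64(107), np.int64(216)), (np.int64(103), np.int64(215)), (np.int64(101), np.int64(209)), (np.int64(99), np.int64(194)), (np.int64(97), np.int64(180)), (np.int64(97), np.int64(143)), (np.int64(95), np.int64(117)), (np.int64(91), np.int64(110))]
360 [(np.int64(117), np.int64(241)), (np.int64(115), np.int64(238)), (np.int64(112), np.int64(235)), (np.int64(113), np.int64(218)), (np.int64(109), np.int64(217)), (np.int64(106), np.int64(216)), (np.int64(103), np.int64(212)), (np.int64(101), np.int64(206)), (np.int6
[... 1443 characters left out ...]
4(113)), (np.int64(565), np.int64(75), np.int64(109)), (np.int64(565), np.int64(66), np.int64(108)), (np.int64(564), np.int64(58), np.int64(117)), (np.int64(554), np.int64(46), np.int64(190)), (np.int64(553), np.int64(38), np.int64(195)), (np.int64(553), np.int64(30), np.int64(189)), (np.int64(553), np.int64(22), np.int64(192)), (np.int64(552), np.int64(14), np.int64(195)), (np.int64(552), np.int64(6), np.int64(191)), (np.int64(552), np.int64(-2), np.int64(189)), (np.int64(552), np.int64(-10), np.int64(193)), (np.int64(547), np.int64(-18), np.int64(226)), (np.int64(546), np.int64(-26), np.int64(230)), (np.int64(560), np.int64(-34), np.int64(126)), (np.int64(576), np.int64(-44), np.int64(4))]
```

View pics/w2.png

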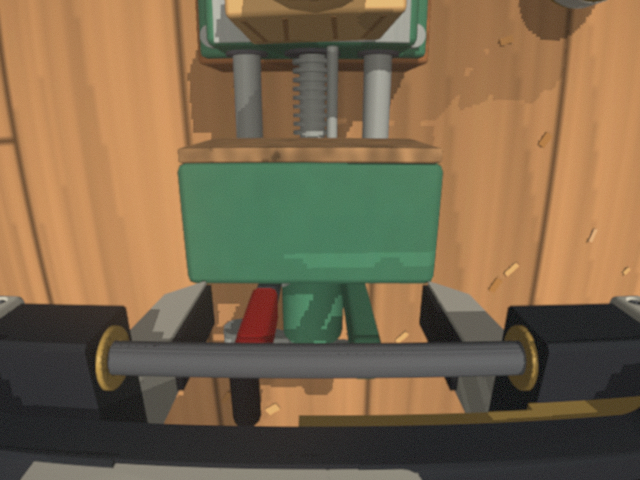

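The picture shows the open fingers on either side of the red lever (260,315) and the lug (362,315), with the figure at (318,15). I'll make a 2 mm trim and then squeeze.

arm_command:
  xyz:
    - [1.5, -2, -2]
    - [0, 0, 0]
  spin: [0, 0]

```text
time: 2.75
tool_pos: [0.5343, -0.0216, 0.3696]
tool_rot: [3.14, 0.0, 1.555]
contact_force: [-0.2, -0.5, 0.3]
opening: 0.092
grip_force: 0.0
```

arm_command:
  xyz:
    - [0, 0, 0]
    - [0, 0, 0]
    - [0, 0, 0]
    - [0, 0, 0]
    - [0, 0, 0]
    - [0, 0, 0]
    - [0, 0, 0]
    - [0, 0, 0]
  spin: [0, 0, 0, 0, 0, 0, 0, 0]
  jaw: -1
  squeeze: 30

```text
time: 3.55
tool_pos: [0.5344, -0.0214, 0.3687]
tool_rot: [3.141, -0.0, 1.554]
contact_force: [4.2, 0.8, -0.4]
opening: 0.0403
grip_force: 30.5
```

arm_command:
  xyz:
    - [0.1, 3, 0]
    - [0.1, 5, 0]
    - [0.1, 6, 0]
    - [0.1, 6, 0]
    - [0.1, 6, 0]
    - [0.1, 6, 0]
    - [0.1, 5, 0]
    - [0.1, 3, 0]
  spin: [0, 0, 0, 0, 0, 0, 0, 0]

```text
time: 4.35
tool_pos: [0.5352, 0.0164, 0.3687]
tool_rot: [3.141, 0.006, 1.554]
contact_force: [1.4, -13.6, -0.6]
opening: 0.0402
grip_force: 30.3
```

arm_command:
  xyz:
    - [0, 2, 0]
    - [0, 2, 0]
    - [0, 2, 0]
    - [0, 2, 0]
  spin: [0, 0, 0, 0]

```text
time: 4.75
tool_pos: [0.5353, 0.0241, 0.3687]
tool_rot: [3.141, 0.006, 1.554]
contact_force: [1.8, -14.2, -1.1]
opening: 0.0402
grip_force: 30.3
```

Run:
```python
from cell import *;from h import *;import pickle
s=observe();print({k:np.round(s[k],3) for k in("tool_pos","contact_force","torque")})
a=pickle.load(open("w2.pkl","rb"));b=read_camera("wrist");pickle.dump(b,open("w3.pkl","wb"));t=read_camera("top")
for d in(a,b):
    P=cloud(d);m=masks(d)["green"]&(P[...,2]>.186)&(P[...,2]<.197)
    for c in(240,320,400):
        r=np.where(m[100:290,c])[0]+100;print(c,r[0],r[-1],np.round(P[r[1],c]*1000,1),np.round(P[r[-2],c]*1000,1))
cv2.imwrite("pics/w3.png",b["img"][:,:,::-1])
```

```text
{'tool_pos': array([0.535, 0.024, 0.369]), 'contact_force': array([  1.755, -14.23 ,  -1.056]), 'torque': array([-2.346e+00,  4.890e-01, -1.000e-03])}
240 164 280 [501.6  43.2 192.1] [497.8  -6.6 191.4]
320 164 282 [533.6  42.5 191.2] [532.9  -7.6 192.1]
400 165 281 [565.7  41.7 191.3] [568.2  -8.5 190.5]
240 157 276 [505.9  87.7 191.8] [502.   37.5 190.9]
320 158 277 [537.3  86.8 192.6] [536.6  36.9 191.9]
400 157 276 [568.9  86.5 190.8] [571.   36.6 191.6]
```

View pics/w3.png

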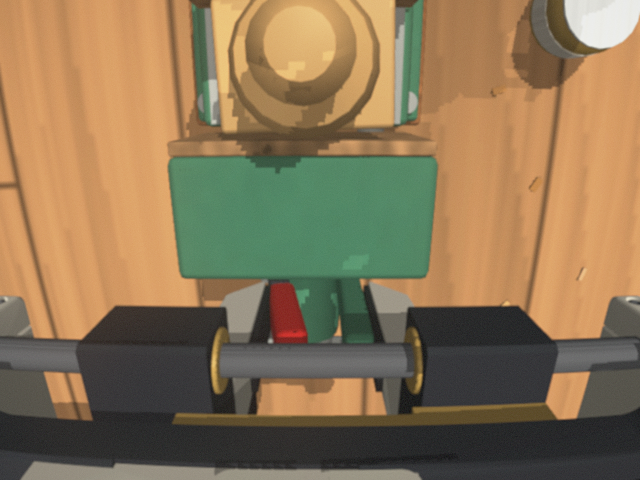

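The front cork is now right up at the figure: cork edge at row 140, figure foot edge at row 130. The lever (288,310) is squeezed against the fingers. The force reads 14 N, higher than expected, so I'll wait and see whether it falls.

arm_command:
  xyz:
    - [0, 0, 0]
    - [0, 0, 0]
    - [0, 0, 0]
  spin: [0, 0, 0]

```text
time: 5.15
tool_pos: [0.5352, 0.0255, 0.3687]
tool_rot: [3.141, 0.003, 1.554]
contact_force: [2.6, -5.9, -1.5]
opening: 0.0401
grip_force: 30.4
```

arm_command:
  xyz:
    - [0, 0.7, 0]
    - [0, 0.7, 0]
    - [0, 0, 0]
  spin: [0, 0, 0]

```text
time: 5.45
tool_pos: [0.5353, 0.0262, 0.3687]
tool_rot: [3.141, 0.005, 1.554]
contact_force: [2.1, -10.6, -0.8]
opening: 0.0399
grip_force: 30.4
```

arm_command:
  xyz:
    - [0, 0.5, 0]
    - [0, 0.5, 0]
    - [0, 0.5, 0]
    - [0, 0.5, 0]
    - [0, 0.5, 0]
    - [0, 0.5, 0]
    - [0, 0, 0]
    - [0, 0, 0]
    - [0, 0, 0]
  spin: [0, 0, 0, 0, 0, 0, 0, 0, 0]

```text
time: 6.35
tool_pos: [0.5353, 0.0288, 0.3687]
tool_rot: [3.141, 0.005, 1.554]
contact_force: [3.3, -11.6, -1.0]
opening: 0.0401
grip_force: 30.3
```

arm_command:
  xyz:
    - [0, 0.5, 0]
    - [0, 0.5, 0]
    - [0, 0.5, 0]
    - [0, 0.5, 0]
    - [0, 0, 0]
    - [0, 0, 0]
    - [0, 0, 0]
  spin: [0, 0, 0, 0, 0, 0, 0]

```text
time: 7.05
tool_pos: [0.5353, 0.0307, 0.3687]
tool_rot: [3.141, 0.006, 1.554]
contact_force: [2.8, -11.7, -0.5]
opening: 0.0404
grip_force: 30.4
```

arm_command:
  xyz:
    - [0, 0.5, 0]
    - [0, 0.5, 0]
    - [0, 0.5, 0]
    - [0, 0.5, 0]
    - [0, 0, 0]
    - [0, 0, 0]
  spin: [0, 0, 0, 0, 0, 0]

```text
time: 7.65
tool_pos: [0.5353, 0.0327, 0.3687]
tool_rot: [3.141, 0.006, 1.554]
contact_force: [3.2, -12.7, -0.6]
opening: 0.0404
grip_force: 30.4
```

arm_command:
  xyz:
    - [0, 0.5, 0]
    - [0, 0.5, 0]
    - [0, 0.5, 0]
    - [0, 0, 0]
    - [0, 0, 0]
  spin: [0, 0, 0, 0, 0]

```text
time: 8.15
tool_pos: [0.5354, 0.0342, 0.3687]
tool_rot: [3.141, 0.006, 1.554]
contact_force: [2.9, -11.6, -1.0]
opening: 0.0404
grip_force: 30.4
```

arm_command:
  xyz:
    - [0, 0.5, 0]
    - [0, 0.5, 0]
    - [0, 0.5, 0]
    - [0, 0, 0]
  spin: [0, 0, 0, 0]

```text
time: 8.55
tool_pos: [0.5354, 0.0356, 0.3687]
tool_rot: [3.141, 0.006, 1.554]
contact_force: [2.9, -13.4, -0.7]
opening: 0.04
grip_force: 30.4
```

Run:
```python
from cell import *;from h import *
d=read_camera("top");show(d,"pics/t2.png",(230,235,400,315),4.5)
```

```text
(no output)
```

View pics/t2.png

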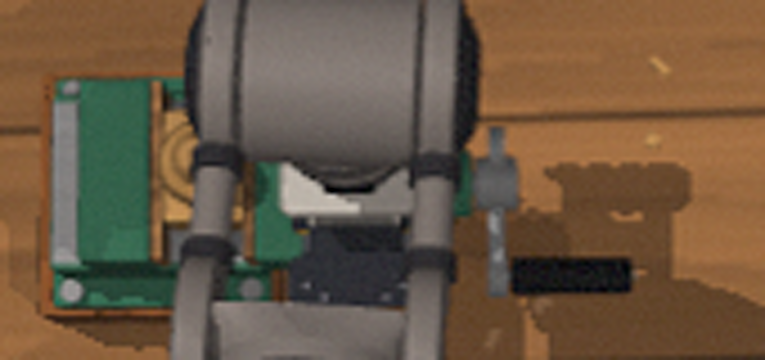

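The top crop shows the figure (180,165) almost against the fixed cork strip (157,165). I'll keep creeping forward.

arm_command:
  xyz:
    - [0, 0.5, 0]
    - [0, 0.5, 0]
    - [0, 0, 0]
  spin: [0, 0, 0]

```text
time: 8.9
tool_pos: [0.5354, 0.0365, 0.3687]
tool_rot: [3.141, 0.006, 1.554]
contact_force: [3.0, -13.8, 0.3]
opening: 0.0401
grip_force: 30.4
```

arm_command:
  xyz:
    - [0, 0.5, 0]
    - [0, 0.5, 0]
    - [0, 0, 0]
  spin: [0, 0, 0]

```text
time: 9.2
tool_pos: [0.5354, 0.0369, 0.3686]
tool_rot: [3.141, 0.007, 1.553]
contact_force: [2.3, -17.3, -1.5]
opening: 0.0406
grip_force: 30.4
```

arm_command:
  xyz:
    - [0, 0.5, 0]
    - [0, 0.5, 0]
    - [0, 0, 0]
  spin: [0, 0, 0]

```text
time: 9.5
tool_pos: [0.5354, 0.0372, 0.3687]
tool_rot: [3.141, 0.009, 1.553]
contact_force: [2.4, -21.7, -1.3]
opening: 0.0399
grip_force: 30.4
```

The jaw has stopped dead with the figure seated. I'll relieve some of the push, then let the lever go.

arm_command:
  xyz:
    - [0, -1, 0]
    - [0, -1, 0]
    - [0, 0, 0]
    - [0, 0, 0]
  spin: [0, 0, 0, 0]

```text
time: 9.9
tool_pos: [0.5354, 0.0366, 0.3687]
tool_rot: [3.141, 0.006, 1.554]
contact_force: [2.9, -14.0, -1.2]
opening: 0.0405
grip_force: 30.4
```

arm_command:
  xyz:
    - [0, 0, 0]
    - [0, 0, 0]
    - [0, 0, 0]
    - [0, 0, 0]
    - [0, 0, 0]
    - [0, 0, 0]
    - [0, 0, 0]
  spin: [0, 0, 0, 0, 0, 0, 0]
  jaw: 1

```text
time: 10.6
tool_pos: [0.5352, 0.0391, 0.3691]
tool_rot: [3.14, -0.0, 1.555]
contact_force: [1.8, -0.5, 3.6]
opening: 0.0898
grip_force: 2.0
```

arm_command:
  xyz:
    - [0, 0, 15]
    - [0, 0, 35]
    - [-5, -4, 40]
    - [-10, -8, 40]
    - [-5, -3, 0]
    - [0, 0, 0]
  spin: [0, 0, 0, 0, 0, 0]

```text
time: 11.2
tool_pos: [0.5143, 0.0238, 0.499]
tool_rot: [3.141, 0.0, 1.554]
contact_force: [-0.6, 0.6, -0.6]
opening: 0.0921
grip_force: 0.0
```

Run:
```python
from cell import *;from h import *;import pickle
s=observe();print({k:np.round(s[k],3) for k in("tool_pos","contact_force","torque","opening","grip_force")})
d=read_camera("wrist");pickle.dump(d,open("w4.pkl","wb"));cv2.imwrite("pics/w4.png",d["img"][:,:,::-1])
```

```text
{'tool_pos': array([0.514, 0.024, 0.499]), 'contact_force': array([-0.596,  0.563, -0.587]), 'torque': array([-0.104,  0.062, -0.041]), 'opening': np.float64(0.092), 'grip_force': np.float64(0.0)}
```

View pics/w4.png

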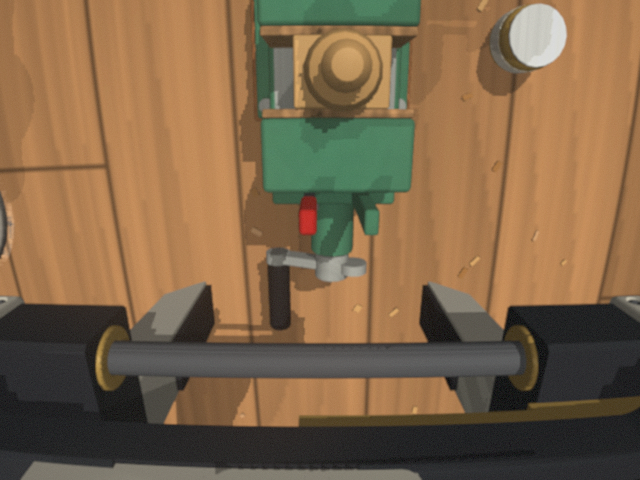

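The figure (343,70) sits square between both corks. The lever (308,215) is free again, and the whole grip is visible at (279,295). I'll measure the crank.

Run:
```python
from h import *;import pickle
d=pickle.load(open("w4.pkl","rb"));P=cloud(d)*1000;M=masks(d);Z=P[...,2]
m=M["black"].copy();m[:,:255]=0;m[:,300:]=0;m[:255]=0;m[332:]=0;m&=Z>50
ys,xs=np.where(m);print(len(ys),ys.min(),ys.max())
for r in range(265,330,8):
    c=np.where(m[r])[0];q=P[r,c];i=q[:,2].argmax();print(r,c[0],c[-1],np.round(q[:,0].min(),1),np.round(q[:,0].max(),1),np.round(q[len(q)//2],1),"zmax",round(q[:,2].max(),1))
g=(M["green"])&(Z>186)&(Z<197)
for c in(285,340,400):
    r=np.where(g[110:200,c])[0]+110;print("jaw",np.round(P[r[1],c],1),np.round(P[r[-2],c],1))
l=M["green"]&(Z>222);l[:,:350]=0;print("lug",np.round(np.median(P[l],0),1),l.sum());l=M["red"]&(Z>222);print("red",np.round(np.median(P[l],0),1),l.sum())
# screw head
for r in (262,268,274):
    print("head",r,np.round(P[r,316:346:3],0)[:, [0,2]].astype(int).tolist())
print("fixed edge",np.round(P[20:48:3,285],0).astype(int).tolist(), np.round(P[98:120:3,285],0).astype(int).tolist())
```

```text
1215 266 329Traceback (most recent call last):
  File "<stdin>", line 6, in <module>
ValueError: attempt to get argmax of an empty sequence
```

Run:
```python
from h import *;import pickle
d=pickle.load(open("w4.pkl","rb"));P=cloud(d)*1000;M=masks(d);Z=P[...,2]
m=M["black"].copy();m[:,:255]=0;m[:,300:]=0;m[:255]=0;m[332:]=0;m&=Z>50
for r in range(268,330,6):
    c=np.where(m[r])[0];q=P[r,c]
    if len(q): print(r,c[0],c[-1],np.round(q[:,0].min(),1),np.round(q[:,0].max(),1),np.round(q[len(q)//2],1),"zmax",round(q[:,2].max(),1))
g=(M["green"])&(Z>186)&(Z<197)
for c in(285,340,400):
    r=np.where(g[110:200,c])[0]+110;print("jaw",np.round(P[r[1],c],1),np.round(P[r[-2],c],1))
l=M["green"]&(Z>222);l[:,:350]=0;print("lug",np.round(np.median(P[l],0),1),l.sum());l=M["red"]&(Z>222);print("red",np.round(np.median(P[l],0),1),l.sum())
for r in (262,268,274):
    print("head",r,np.round(P[r,316:346:3],0)[:, [0,2]].astype(int).tolist())
print("fixed edge",np.round(P[20:48:3,285],0).astype(int).tolist(), np.round(P[98:120:3,285],0).astype(int).tolist())
```

```text
268 268 288 461.6 482.4 [472.6 -52.   93.9] zmax 95.4
274 269 288 462.4 482.4 [473.4 -58.8  94. ] zmax 95.3
280 269 288 462.1 482.0 [473.2 -65.1  95.1] zmax 96.0
286 269 288 461.4 481.8 [472.8 -72.4  94.4] zmax 95.7
292 269 288 461.1 481.5 [472.5 -79.1  94.9] zmax 95.1
298 270 288 461.9 515.2 [472.  -86.6  94. ] zmax 480.2
304 270 289 461.5 481.9 [472.9 -93.3  95.1] zmax 95.1
310 270 289 461.1 481.6 [ 472.6 -100.3   95.5] zmax 95.5
316 271 289 461.8 481.4 [ 472.1 -108.3   94.2] zmax 95.8
322 271 289 461.4 481.0 [ 471.7 -116.1   93.5] zmax 94.9
328 274 285 464.7 476.8 [ 471.4 -122.8   94.9] zmax 95.1
jaw [493.3  99.3 191.5] [491.5  51.2 192.9]
jaw [531.7  95.9 192.1] [531.7  48.8 191.8]
jaw [574.2  96.7 190.5] [575.7  49.  192. ]
lug [549.2  36.4 229.2] 295
red [508.1  36.6 228.8] 452
head 262 [[512, 110], [515, 116], [518, 119], [521, 119], [524, 121], [527, 122], [530, 120], [533, 121], [536, 118], [539, 115]]
head 268 [[512, 110], [515, 115], [518, 118], [521, 120], [524, 120], [527, 121], [530, 121], [533, 121], [536, 119], [539, 120]]
head 274 [[512, 111], [515, 116], [518, 119], [521, 119], [524, 119], [527, 121], [530, 121], [533, 123], [515, 480], [539, 122]]
fixed edge [[496, 164, 191], [495, 163, 189], [495, 161, 191], [495, 159, 192], [495, 157, 192], [515, 106, 480], [494, 155, 178], [493, 155, 165], [492, 155, 153], [491, 155, 138]] [[489, 116, 131], [489, 113, 133], [489, 111, 132], [489, 108, 132], [494, 106, 192], [494, 104, 192], [493, 102, 192], [493, 100, 190]]
```

arm_command:
  xyz:
    - [-15, -42, -15]
    - [-14, -41, -15]
    - [-14, -41, -15]
    - [0, 0, -40]
    - [0, 0, -45]
    - [0, 0, -45]
    - [0, 0, -40]
    - [0, 0, -25]
    - [0, 0, -12]
    - [0, 0, -5]
    - [0, 0, 0]
    - [0, 0, 0]
  spin: [0, 0, 0, 0, 0, 0, 0, 0, 0, 0, 0, 0]

```text
time: 12.45
tool_pos: [0.472, -0.1, 0.2419]
tool_rot: [3.141, -0.0, 1.555]
contact_force: [0.6, 1.1, 0.3]
opening: 0.0919
grip_force: 0.0
```

Run:
```python
from cell import *;from h import *;import pickle
d=read_camera("wrist");cv2.imwrite("pics/w5.png",d["img"][:,:,::-1])
```

```text
(no output)
```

View pics/w5.png

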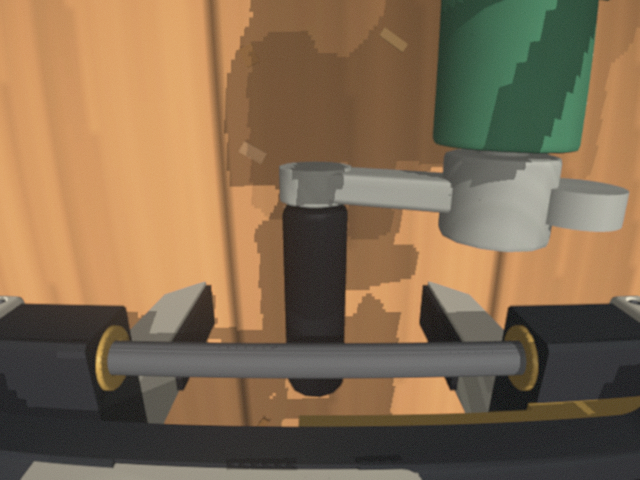

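The grip (315,300) is centred between the fingers and the crank arm is clear at (365,187). Closing now.

arm_command:
  xyz:
    - [0, 0, 0]
    - [0, 0, 0]
    - [0, 0, 0]
    - [0, 0, 0]
    - [0, 0, 0]
    - [0, 0, 0]
    - [0, 0, 0]
    - [0, 0, 0]
    - [0, 0, 0]
  spin: [0, 0, 0, 0, 0, 0, 0, 0, 0]
  jaw: -1
  squeeze: 40

```text
time: 13.4
tool_pos: [0.4719, -0.1, 0.2417]
tool_rot: [3.142, 0.0, 1.554]
contact_force: [-1.0, 0.4, 0.7]
opening: 0.0244
grip_force: 1.6
```

```bash
cat > circ.py <<'E'
import numpy as np,sys
cx,cz,r,a0,a1,n=map(float,sys.argv[1:]) # deg, screw angle; grip x=cx+r sin a, z=cz+r cos a
a=np.radians(np.linspace(a0,a1,int(n)+1));p=np.round(np.c_[cx+r*np.sin(a),0*a,cz+r*np.cos(a)],1)
print(np.round(np.diff(p,axis=0),1).tolist())
E
cat > st.py <<'E'
from cell import *;import numpy as np,sys
cx,cz=map(float,sys.argv[1:]);s=observe();t=np.array(s["tool_pos"])*1000;dx,dz=t[0]-cx,t[2]-159-cz;a=np.arctan2(dx,dz)
f=np.array(s["contact_force"]);print(round(s["time"],2),np.round(t,1),"ang",np.degrees(a).round(1),"r",np.hypot(dx,dz).round(1),"tang",round(-(f[0]*np.cos(a)-f[2]*np.sin(a)),2),"rad",round(f[0]*np.sin(a)+f[2]*np.cos(a),2),"fy",f[1].round(1),"grip",s["opening"],s["grip_force"])
E
python3 st.py 527.5 103; python3 circ.py 527.5 103 60 -110 -70 8
```

```text
13.4 [ 471.9 -100.   241.7] ang -110.0 r 59.2 tang -1.0 rad 0.74 fy 0.4 grip 0.024440661420709223 1.6275037452578545
[[-1.6, 0.0, 5.0], [-1.1, 0.0, 5.1], [-0.7, 0.0, 5.2], [-0.2, 0.0, 5.2], [0.2, 0.0, 5.2], [0.7, 0.0, 5.2], [1.1, 0.0, 5.1], [1.6, 0.0, 5.0]]
```

arm_command:
  xyz:
    - [0, 0, 0]
    - [0, 0, 0]
    - [-1.6, 0, 5]
    - [-1.1, 0, 5.1]
    - [-0.7, 0, 5.2]
    - [-0.2, 0, 5.2]
    - [0.2, 0, 5.2]
    - [0.7, 0, 5.2]
    - [1.1, 0, 5.1]
    - [1.6, 0, 5]
  spin: [0, 0, 0, 0, 0, 0, 0, 0, 0, 0]

```text
time: 14.4
tool_pos: [0.4714, -0.1, 0.2829]
tool_rot: [-3.139, -0.0, 1.555]
contact_force: [-5.4, -3.0, -7.5]
opening: 0.0227
grip_force: 40.0
```

```bash
python3 st.py 528 103; python3 circ.py 528 103 60 -70 -10 12
```

```text
14.4 [ 471.4 -100.   282.9] ang -69.7 r 60.4 tang 8.91 rad 2.48 fy -3.0 grip 0.022711745384180998 39.99897122383118
[[2.0, 0.0, 4.9], [2.4, 0.0, 4.6], [2.9, 0.0, 4.4], [3.1, 0.0, 4.2], [3.6, 0.0, 3.8], [3.8, 0.0, 3.6], [4.2, 0.0, 3.1], [4.4, 0.0, 2.9], [4.6, 0.0, 2.4], [4.9, 0.0, 2.0], [5.0, 0.0, 1.6], [5.1, 0.0, 1.1]]
```

arm_command:
  xyz:
    - [2, 0, 4.9]
    - [2.4, 0, 4.6]
    - [2.9, 0, 4.4]
    - [3.1, 0, 4.2]
    - [3.6, 0, 3.8]
    - [3.8, 0, 3.6]
  spin: [0, 0, 0, 0, 0, 0]

```text
time: 15.0
tool_pos: [0.4891, -0.1002, 0.3087]
tool_rot: [-3.139, 0.0, 1.555]
contact_force: [-6.2, -3.0, -4.5]
opening: 0.0232
grip_force: 40.0
```

```bash
python3 st.py 528 103
```

```text
15.0 [ 489.1 -100.2  308.7] ang -39.8 r 60.8 tang 7.68 rad 0.48 fy -3.0 grip 0.023206826288374734 40.00013530254364
```

arm_command:
  xyz:
    - [4.2, 0, 3.1]
    - [4.4, 0, 2.9]
    - [4.6, 0, 2.4]
    - [4.9, 0, 2.0]
  spin: [0, 0, 0, 0]

```text
time: 15.4
tool_pos: [0.5066, -0.1003, 0.3189]
tool_rot: [-3.136, 0.001, 1.555]
contact_force: [-12.7, -4.3, -2.1]
opening: 0.0231
grip_force: 40.0
```

```bash
python3 st.py 528 103;python3 circ.py 528 103 60 -20 120 28
```

```text
15.4 [ 506.6 -100.3  318.9] ang -20.6 r 60.8 tang 12.62 rad 2.49 fy -4.3 grip 0.02308196491285157 40.002479553222656
[[5.0, 0.0, 1.6], [5.1, 0.0, 1.1], [5.2, 0.0, 0.7], [5.2, 0.0, 0.2], [5.2, 0.0, -0.2], [5.2, 0.0, -0.7], [5.1, 0.0, -1.1], [5.0, 0.0, -1.6], [4.9, 0.0, -2.0], [4.6, 0.0, -2.4], [4.4, 0.0, -2.9], [4.2, 0.0, -3.1], [3.8, 0.0, -3.6], [3.6, 0.0, -3.8], [3.1, 0.0, -4.2], [2.9, 0.0, -4.4], [2.4, 0.0, -4.6], [2.0, 0.0, -4.9], [1.6, 0.0, -5.0], [1.1, 0.0, -5.1], [0.7, 0.0, -5.2], [0.2, 0.0, -5.2], [-0.2, 0.0, -5.2], [-0.7, 0.0, -5.2], [-1.1, 0.0, -5.1], [-1.6, 0.0, -5.0], [-2.0, 0.0, -4.9], [-2.4, 0.0, -4.6]]
```

arm_command:
  xyz:
    - [0, 0, 0]
    - [0, 0, 0]
  spin: [0, 0]

```text
time: 15.6
tool_pos: [0.507, -0.1004, 0.3192]
tool_rot: [-3.139, 0.001, 1.555]
contact_force: [-8.9, -3.0, -0.7]
opening: 0.023
grip_force: 40.0
```

```bash
python3 st.py 528 103
```

```text
15.6 [ 507.  -100.4  319.2] ang -20.2 r 60.9 tang 8.54 rad 2.44 fy -3.0 grip 0.023012914732014927 40.00264585018158
```

arm_command:
  xyz:
    - [2, 0, 0.7]
    - [2, 0, 0.6]
    - [2, 0, 0.6]
    - [2, 0, 0.5]
    - [2.1, 0, 0.4]
  spin: [0, 0, 0, 0, 0]

```text
time: 16.1
tool_pos: [0.5163, -0.1004, 0.3217]
tool_rot: [-3.136, 0.001, 1.555]
contact_force: [-12.5, -5.3, 0.7]
opening: 0.0231
grip_force: 40.0
```

arm_command:
  xyz:
    - [0, 0, 0]
    - [0, 0, 0]
  spin: [0, 0]

```text
time: 16.3
tool_pos: [0.5165, -0.1005, 0.3218]
tool_rot: [-3.137, 0.001, 1.555]
contact_force: [-11.9, -5.0, -0.6]
opening: 0.0227
grip_force: 40.0
```

```bash
python3 st.py 528 103
```

```text
16.3 [ 516.5 -100.5  321.8] ang -10.9 r 60.9 tang 11.78 rad 1.64 fy -5.0 grip 0.02274462931537728 40.0042998790741
```

The crank ran free at about 7.7 N. It now reads 12.5 N moving slowly and 11.8 N at rest, so the figure is firmly hand-tight. I'll relieve the hand, then release it.

arm_command:
  xyz:
    - [-1, 0, -0.2]
    - [-1, 0, -0.2]
    - [0, 0, 0]
  spin: [0, 0, 0]

```text
time: 16.6
tool_pos: [0.5156, -0.1004, 0.3218]
tool_rot: [-3.141, 0.001, 1.554]
contact_force: [-5.4, -3.2, -3.1]
opening: 0.0234
grip_force: 40.0
```

```bash
python3 st.py 528 103
```

```text
16.6 [ 515.6 -100.4  321.8] ang -11.7 r 61.1 tang 5.94 rad -1.95 fy -3.2 grip 0.02343650436710509 40.00047504901886
```

arm_command:
  xyz:
    - [-0.8, 0, -0.2]
    - [0, 0, 0]
  spin: [0, 0]

```text
time: 16.8
tool_pos: [0.5153, -0.1004, 0.3218]
tool_rot: [3.14, 0.001, 1.554]
contact_force: [-3.7, -4.1, 0.1]
opening: 0.0226
grip_force: 40.0
```

arm_command:
  xyz:
    - [0, 0, 0]
    - [0, 0, 0]
    - [0, 0, 0]
    - [0, 0, 0]
    - [0, 0, 0]
    - [0, 0, 0]
    - [0, 0, 0]
    - [0, 0, 0]
  spin: [0, 0, 0, 0, 0, 0, 0, 0]
  jaw: 1

```text
time: 17.6
tool_pos: [0.5151, -0.1001, 0.3208]
tool_rot: [3.142, -0.0, 1.554]
contact_force: [0.1, -0.9, -0.3]
opening: 0.0823
grip_force: 0.0
```

arm_command:
  xyz:
    - [0, 0, 15]
    - [0, 0, 40]
    - [0, 0, 40]
    - [0, 12, 40]
    - [0, 40, 35]
    - [0, 40, 10]
    - [0, 32, 0]
    - [0, 0, 0]
  spin: [0, 0, 0, 0, 0, 0, 0, 0]

```text
time: 18.4
tool_pos: [0.5147, 0.0247, 0.4994]
tool_rot: [3.14, -0.001, 1.559]
contact_force: [-0.0, -0.2, -0.4]
opening: 0.0917
grip_force: 0.0
```

Run:
```python
from cell import *;from h import *;import pickle
s=observe();print({k:np.round(s[k],3) for k in("time","tool_pos","contact_force")})
d=read_camera("wrist");pickle.dump(d,open("w6.pkl","wb"));cv2.imwrite("pics/w6.png",d["img"][:,:,::-1])
P=cloud(d)*1000;M=masks(d);Z=P[...,2]
l=M["green"]&(Z>222);l[:,:350]=0;print("lug",np.round(np.median(P[l],0),1));l=M["red"]&(Z>222);print("red",np.round(np.median(P[l],0),1))
```

```text
{'time': np.float64(18.4), 'tool_pos': array([0.515, 0.025, 0.499]), 'contact_force': array([-0.019, -0.179, -0.35 ])}
lug [549.5  36.7 229.2]
red [508.4  37.2 228.7]
```

View pics/w6.png

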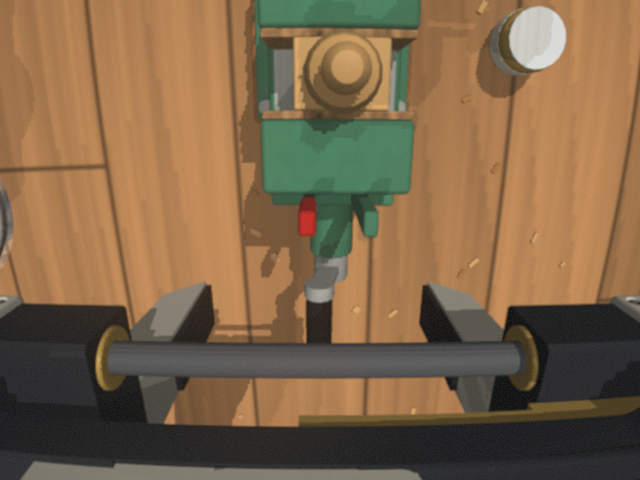

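The last picture shows the figure (343,70) square between the corks, the lever (308,215) free, the crank grip (318,320) near the top, and nothing touching.

```bash
python3 -c "
from cell import *
print(hand_in())"
```

```text
the job is handed in; nothing more can be done
None
```

I handed the job in at about 18.5 s: the figure sits square between both corks, the lever is free, and the robot's hand is off everything. The crank is wound firm, at about 12.5 N while still turning and 11.8 N at rest; I estimate 210–260 N on the wood from this, as I couldn't measure the clamping directly.

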